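# Pack the fermenter's feed bottles into the carrier

### The job

Pack the feed kit for the next fermenter run: stand the four bottles that have a steel spout on the cap in the green carrier, each right down in the round well that matches its size (largest bottle in the largest well, and so on down to the smallest). Keep them upright and set them down rather than dropping them. The bottles with plain caps are not part of the kit: leave them standing where they are.

Things in the scene. Friction and masses are not known exactly. Their poses are not given: they have to be found in the camera images.
- spout_xl: The largest bottle WITH a spout: straight round amber-glass bottle, short shoulder, flat blue screw cap, an upright steel spout (12 mm tall, 12 to 15 mm thick) in the middle of the cap. Body diameter 56 mm, 78 mm tall to the cap's top, 90 with the spout; its straight side is 60 mm tall. Stands upright, loose. Origin: centre of its underside; z up its axis.
- spout_l: The second largest bottle WITH a spout: straight round amber-glass bottle, short shoulder, flat blue screw cap, an upright steel spout (12 mm tall, 12 to 15 mm thick) in the middle of the cap. Body diameter 46 mm, 72 mm tall to the cap's top, 84 with the spout; its straight side is 54 mm tall. Stands upright, loose. Origin: centre of its underside; z up its axis.
- spout_m: The second smallest bottle WITH a spout: straight round amber-glass bottle, short shoulder, flat blue screw cap, an upright steel spout (12 mm tall, 12 to 15 mm thick) in the middle of the cap. Body diameter 36 mm, 66 mm tall to the cap's top, 78 with the spout; its straight side is 48 mm tall. Stands upright, loose. Origin: centre of its underside; z up its axis.
- spout_s: The smallest bottle WITH a spout: straight round amber-glass bottle, short shoulder, flat blue screw cap, an upright steel spout (12 mm tall, 12 to 15 mm thick) in the middle of the cap. Body diameter 26 mm, 60 mm tall to the cap's top, 72 with the spout; its straight side is 42 mm tall. Stands upright, loose. Origin: centre of its underside; z up its axis.
- plain_xl: Look-alike WITHOUT a spout (plain cap): straight round amber-glass bottle, short shoulder, flat blue screw cap. Body diameter 56 mm, 78 mm tall; its straight side is 60 mm tall. Stands upright, loose. Origin: centre of its underside; z up its axis.
- plain_l: Look-alike WITHOUT a spout (plain cap): straight round amber-glass bottle, short shoulder, flat blue screw cap. Body diameter 46 mm, 72 mm tall; its straight side is 54 mm tall. Stands upright, loose. Origin: centre of its underside; z up its axis.
- plain_m: Look-alike WITHOUT a spout (plain cap): straight round amber-glass bottle, short shoulder, flat blue screw cap. Body diameter 36 mm, 66 mm tall; its straight side is 48 mm tall. Stands upright, loose. Origin: centre of its underside; z up its axis.
- carrier: Green square block, 176 x 176 x 20 mm tall, fixed, any yaw, left or right of the bottles. Four round open wells, 16 mm deep (floor 4 mm above the table), each 12 mm wider than its bottle. Origin: centre of its underside; z up. Well centres (x, y) in its frame, mm: 68 mm wide at (44, 44), 58 at (-44, 44), 48 at (-44, -44), 38 at (44, -44).
- stirrer: Not used: hotplate stirrer, white, 150 mm square with a round steel plate, 54 mm tall, fixed, across the table from the carrier. Origin: centre of its underside. (The black bung, steel collar and black clip among the bottles, under 20 mm tall, do not matter either.)
Things that resemble listed ones, but are neither listed nor needed, are in the scene too. What is shaped like the spout_xl but pink or yellow is not meant. What is shaped like the spout_s but turquoise is not meant.

How it is judged (in metres and radians):
At the end, for the whole second after the job is handed in: Each spouted bottle stands upright (0.12 rad) in the well of its size, its origin within 10 mm of the well centre along each carrier axis and below 9 mm over the carrier underside, released, at rest; each plain bottle stands within 20 mm of its start (x of spout_xl in the frame of carrier between 0.034 and 0.054 m and y of spout_xl in the frame of carrier between 0.034 and 0.054 m and z of each of spout_xl, spout_l, spout_m, spout_s in the frame of carrier below 0.009 m and angle between each of spout_xl, spout_l, spout_m, spout_s, plain_xl, plain_l, plain_m's own z axis and vertical below 0.12 rad and linear speed of each of spout_xl, spout_l, spout_m, spout_s, plain_xl, plain_l, plain_m below 0.02 m/s and x of spout_l in the frame of carrier between -0.054 and -0.034 m and y of spout_l in the frame of carrier between 0.034 and 0.054 m and x of spout_m in the frame of carrier between -0.054 and -0.034 m and y of spout_m in the frame of carrier between -0.054 and -0.034 m and x of spout_s in the frame of carrier between 0.034 and 0.054 m and y of spout_s in the frame of carrier between -0.054 and -0.034 m and distance of each of plain_xl, plain_l, plain_m from where it was at the start of the episode below 0.02 m); the robot touches nothing.
It fails at once if a spouted bottle is tipped over (more than 0.7 rad) (angle between any of spout_xl, spout_l, spout_m, spout_s's own z axis and vertical above 0.7 rad).
It fails at once if a spouted bottle is dropped (moves faster than 0.75 m/s, a fall of about 3 cm, while no finger holds it) ((linear speed of spout_xl above 0.75 m/s and contact force between spout_xl and the fingers below 0.05 N) or (linear speed of spout_l above 0.75 m/s and contact force between spout_l and the fingers below 0.05 N) or (linear speed of spout_m above 0.75 m/s and contact force between spout_m and the fingers below 0.05 N) or (linear speed of spout_s above 0.75 m/s and contact force between spout_s and the fingers below 0.05 N)).
It fails at once if a plain-capped bottle is moved by more than 20 mm (distance of any of plain_xl, plain_l, plain_m from where it was at the start of the episode above 0.02 m).
It also fails if it takes over 106 s, if anything falls off the work surface, if the arm or the gripper's body presses on something with over 40 N, if the wrist force passes 120 N, or if a joint passes its speed limit or range.

### The arm

A 6-joint arm with a two-finger parallel gripper is mounted at the origin on the work surface. World frame = base frame: x ahead of the robot, y to its left, z up, the work surface at z = 0. Lengths are in mm, angles in rad, forces in N, time in s.
With the tool pointing down it reaches from about 350 to 775 mm from the base axis. Payload 7.3 kg.
Tool frame: the origin (TCP) lies midway between the tips of the shut fingers; the grasp point (between the pads) lies 19 mm behind it; z points along the fingers, y is the line along which they close (so a half turn about z gives the same grasp; the last joint's range is limited). The gripper opens to 92 mm and grips with 3 to 60 N. Pads are 19 mm wide; open, the fingers measure 130 mm over their backs; the gripper's body (75 mm by 190 mm) begins 47 mm behind the grasp point.
Start: joints at [-1.319, 0.342, 1.524, -0, 1.275, -0.146], TCP at [203.404, -484.016, 226.741] pointing down, gripper open.
Joint ranges: [-2.53, 2.53], [-0.77, 2.02], [0.04, 2.7], [-1, 4.14], [0.28, 2.66], [-3.11, 3.11]. Speed limits (rad/s): [2.57, 2.57, 3.14, 3.14, 3.14, 3.14].

### API

Orientations are given as [roll, pitch, yaw] about the fixed x, y, z axes, in that order (R = Rz(yaw) Ry(pitch) Rx(roll)).
In Python, from plant import * gives the robot as it stands.
- The arm moves only by the tool step_arm, never from a script. Its argument "deltas" is one flat list of numbers, 5 for each row, row after row: the shift along the world's x, y, z in mm, then the turn about the world's z in degrees, then the finger opening in mm, from 0 to 91.8. In form: [tx, ty, tz, turn, gripper, tx, ty, tz, turn, gripper, ...]. A call has exactly 10 rows; each row shifts and turns the commanded pose from where the row before left it; what a row does not reach is not made up. A row lasts 1/8 s, in which the tool goes at most 62.5 mm and 10.7 degrees, less where a joint would pass 70% of its speed; a pose out of reach is approached as far as the arm can. A call is refused whole if a number of a shift passes 62.5 or a number of a turn 10.7, either way. A call with a gripper value outside its range is refused whole. The fingers move at their own pace and stop on an object; the grip force is fixed at half the most. Time passes only in rows, so rows that do not move let the fingers close, or fill a call up. It gives the time, the measured TCP pose, the force, the opening and the grip force at its end, in the units of the state.
- get_obs(): the state, without advancing time (a new reading comes with each control period).
- capture(name): name is "side" or "top" or "wrist"; returns the picture (400x640x3 uint8, red, green, blue); there is no depth.
- camera_params(name): a dict with "mtx" (3x3 intrinsics, pixels), "k1" (the pictures are not rectified: a ray, as slopes to the right and down, at radius r is drawn at 1 + k1 r^2 times it, then the intrinsics apply), "rvec" (rotation vector, rad) and "tvec" (3), from world to camera coordinates, as OpenCV has them. Camera axes: x right, y down, z forward; pixel columns grow to the right and rows downward; lengths in mm; the calibration is good to about 2 mm. A picture is of the moment at which its call begins: read the wrist's pose just before it. camera_params takes no time and is no camera call; for the wrist camera it gives the pose at the moment of the call.
- close_job(): hands the job in; it is judged then, once.
The state is a dict: "time": time; "joint_positions": joint angles; "dq": joint speeds; "tau": joint torques, N m; "tool_pos": TCP position; "tcp_rot": TCP orientation; "contact_force": force on the tool from outside, world axes, zero at the start; "moment": the same for the moment, N m; "grip_width": finger opening in mm; "finger_force": force on a finger pad.
Only numpy, scipy, OpenCV 4.12 (cv2) and the standard library are available. Lean on these libraries where they do the work, as an engineer would, in place of code of your own. Each camera call takes 0.05 s, during which the arm holds its last target. There are 200 camera calls.

## Working session

There is one attempt and no reset: what is moved stays moved. The work goes in short steps, Python scripts to look and compute and a tool call to move; the robot and the scene stay as the last step left them, time stands still between calls to the robot, and variables do not carry over. Pictures are saved under pics/ and viewed, at most 14 in all, crops included, and the job is handed in when it is done.

Besides the shell and the picture viewer there is one more tool, called after "Request:" in YAML: its name, and indented under it one key for each argument. step_arm: Moves the arm, as the interface text tells. Its arguments: {"type":"object","properties":{"deltas":{"type":"array","items":{"type":"number"}}},"required":["deltas"]}

```bash
mkdir -p pics; python3 - <<'E'
from plant import *
import cv2
for n in("top","side"):
    cv2.imwrite(f"pics/{n}0.png",capture(n)[:,:,::-1])
    p=camera_params(n);print(n,p)
o=get_obs();print(o)
E
```

```text
top {'mtx': array([[361.60130017,   0.        , 324.98964117],
       [  0.        , 361.60130017, 196.32171499],
       [  0.        ,   0.        ,   1.        ]]), 'k1': 0.018926191384451063, 'rvec': array([ 2.19156791, -2.01416292,  0.21129698]), 'tvec': array([-46.98292225, 542.04868679, 774.71802677])}
side {'mtx': array([[453.38969311,   0.        , 318.37689967],
       [  0.        , 453.38969311, 200.22596395],
       [  0.        ,   0.        ,   1.        ]]), 'k1': -0.03918815253361407, 'rvec': array([ 2.23919953, -0.13102888,  0.08799846]), 'tvec': array([-559.09546238,   83.17067296, 1029.04892696])}
{'time': 0.1, 'joint_positions': array([-1.31901470e+00,  3.42636513e-01,  1.52491929e+00,  2.23954286e-05,
        1.27541780e+00, -1.46006679e-01]), 'dq': array([ 0.00019974, -0.00104896, -0.0014082 , -0.00014757,  0.0005152 ,
        0.00031927]), 'tau': array([ 9.96646049e-04, -4.32002270e+01, -2.44694513e+01,  7.18848361e-02,
        5.26726688e-02, -4.95412087e-05]), 'tool_pos': array([ 203.30585584, -483.63874031,  226.12381838]), 'tcp_rot': array([-3.14022951e+00, -2.22101437e-04,  3.97781625e-01]), 'contact_force': array([-0.37778289, -0.21817433,  0.48407607]), 'moment': array([ 0.02269662, -0.00850241, -0.00946853]), 'finger_force': 0.0, 'grip_width': 91.23021937792977}
```

View pics/top0.png

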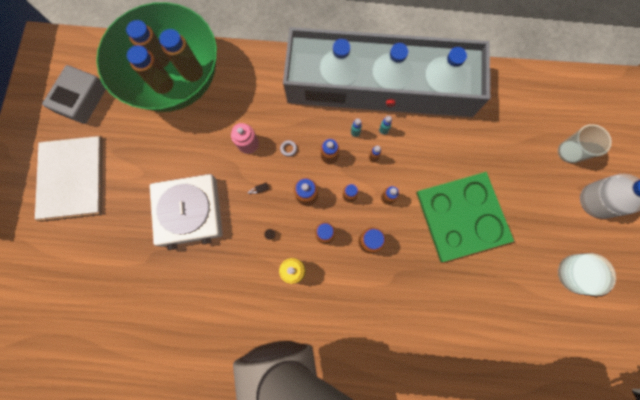

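View pics/side0.png

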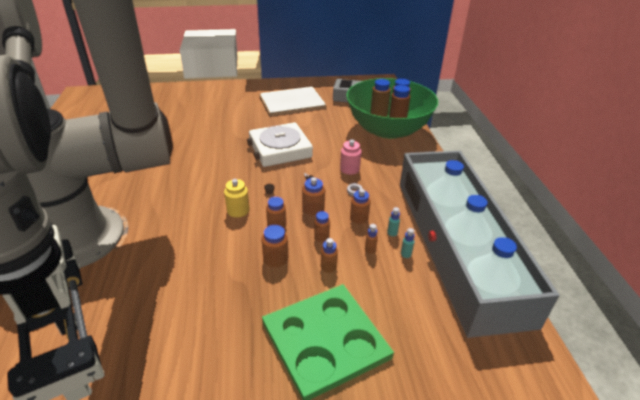

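```bash
cat > h.py <<'E'
import numpy as np,cv2
from plant import *
def rays(n,uv,P=None):
    p=P or camera_params(n);m=p["mtx"]
    uv=np.atleast_2d(np.array(uv,float));s=(uv-m[:2,2])/np.array([m[0,0],m[1,1]])
    t=s.copy()
    for _ in range(20): t=s/(1+p["k1"]*(t**2).sum(1,keepdims=True))
    R=cv2.Rodrigues(p["rvec"])[0]
    return -R.T@p["tvec"], np.c_[t,np.ones(len(t))]@R
def proj(n,X,P=None):
    p=P or camera_params(n);X=np.atleast_2d(X)
    c=X@cv2.Rodrigues(p["rvec"])[0].T+p["tvec"];t=c[:,:2]/c[:,2:]
    t=t*(1+p["k1"]*(t**2).sum(1,keepdims=True))
    return t*np.diag(p["mtx"])[:2]+p["mtx"][:2,2]
def onplane(n,uv,z,P=None):
    o,d=rays(n,uv,P);return o+d*((z-o[2])/d[:,2:])
def tri(o1,d1,o2,d2):
    A=np.c_[d1,-d2];s=np.linalg.lstsq(A,o2-o1,rcond=None)[0]
    a=o1+s[0]*d1;b=o2+s[1]*d2;return (a+b)/2,np.linalg.norm(a-b)
E
python3 - <<'E'
from h import *
for n,(x0,x1,y0,y1) in {"top":(230,520,100,280),"side":(220,440,160,400)}.items():
    im=cv2.imread(f"pics/{n}0.png")
    hsv=cv2.cvtColor(im,cv2.COLOR_BGR2HSV)
    for nm,lo,hi in(("blue",(105,110,60),(128,255,255)),("green",(50,120,40),(80,255,255))):
        m=cv2.inRange(hsv,lo,hi);m[:y0]=0;m[y1:]=0;m[:,:x0]=0;m[:,x1:]=0
        k,_,st,c=cv2.connectedComponentsWithStats(m)
        print(n,nm,[(np.round(c[i],1).tolist(),st[i][:5].tolist()) for i in range(1,k) if st[i][4]>15])
        if nm=="green":
            cs=max(cv2.findContours(m,cv2.RETR_EXTERNAL,cv2.CHAIN_APPROX_NONE)[0],key=cv2.contourArea)
            print(cv2.minAreaRect(cs))
    s=2.7 if n=="top" else 2.5
    cv2.imwrite(f"pics/{n}c.png",cv2.resize(im[y0:y1,x0:x1],None,fx=s,fy=s,interpolation=cv2.INTER_CUBIC))
E
```

```text
top blue [([386.0, 123.4], [383, 121, 7, 5, 17]), ([329.4, 147.5], [323, 140, 14, 14, 98]), ([305.2, 188.5], [297, 180, 18, 17, 186]), ([351.0, 190.1], [346, 185, 11, 11, 92]), ([390.1, 194.1], [387, 189, 9, 9, 35]), ([324.7, 231.2], [318, 224, 15, 15, 169]), ([373.5, 238.7], [365, 230, 19, 18, 270])]
top green [([464.3, 216.8], [418, 173, 95, 89, 5407])]
((464.8462219238281, 216.19020080566406), (74.23182678222656, 78.12498474121094), 73.7798080444336)
side blue [([313.0, 184.8], [305, 179, 17, 11, 110]), ([360.5, 196.5], [354, 191, 14, 11, 79]), ([275.1, 202.3], [269, 198, 14, 10, 114]), ([321.8, 216.1], [317, 212, 11, 10, 85]), ([273.9, 232.5], [265, 225, 19, 16, 240]), ([328.9, 247.2], [324, 243, 11, 9, 43])]
side green [([326.4, 342.3], [266, 287, 126, 113, 7769])]
((327.3717956542969, 338.0099792480469), (92.36776733398438, 99.70890808105469), 62.927921295166016)
```

View pics/topc.png

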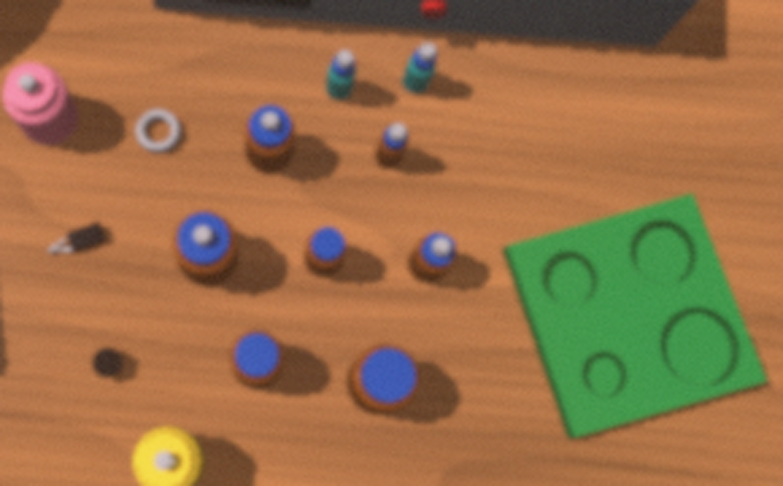

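View pics/sidec.png

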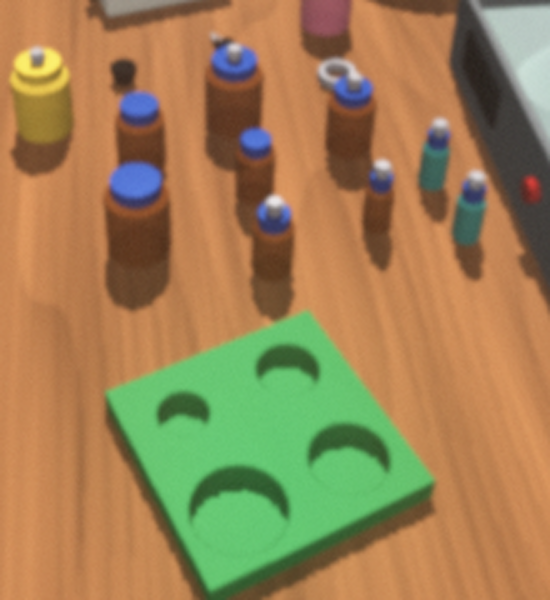

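```bash
python3 - <<'E'
from h import *
T=dict(XL=(204,235),L=(270,121),M=(441,245),S=(398,131),pXL=(388,375),pL=(257,355),pM=(327,244),wXL=(700,347),wL=(664,254),wM=(570,280),wS=(605,375),c1=(690,196),c2=(767,382),c3=(572,437),c4=(505,247))
S=dict(XL=(235,52),L=(354,84),M=(275,206),S=(381,169),pXL=(137,183),pL=(140,108),pM=(256,141),wXL=(240,510),wL=(349,458),wM=(288,369),wS=(184,412),c1=(307,313),c2=(433,484),c3=(212,590),c4=(107,395))
zs=dict(XL=86,L=80,M=74,S=68,pXL=78,pL=72,pM=66)
W={}
for k in T:
    a=(np.array(T[k])+.5)/2.7-.5+[230,100];b=(np.array(S[k])+.5)/2.5-.5+[220,160]
    o1,d1=rays("top",a);o2,d2=rays("side",b)
    X,e=tri(o1,d1[0],o2,d2[0]);z=zs.get(k,20)
    W[k]=X
    print(k,X.round(1),"gap",round(e,1),"onplane top",onplane("top",a,z)[0,:2].round(1),"side",onplane("side",b,z)[0,:2].round(1))
m=np.array([[44,44],[-44,44],[-44,-44],[44,-44.],[-88,88],[88,88],[88,-88],[-88,-88]])
# c1 nearest wL, c2 wXL, c3 wS, c4 wM
for nm in ("tri","top","side"):
    q=[]
    for k in("wXL","wL","wM","wS","c1","c2","c3","c4"):
        a=(np.array(T[k])+.5)/2.7-.5+[230,100];b=(np.array(S[k])+.5)/2.5-.5+[220,160]
        q.append(W[k][:2] if nm=="tri" else onplane(nm,a if nm=="top" else b,20)[0,:2])
    q=np.array(q);c=q.mean(0);mm=m-m.mean(0)
    U,_,V=np.linalg.svd((q-c).T@mm);R=U@np.diag([1,np.linalg.det(U@V)])@V
    print(nm,c.round(1),np.degrees(np.arctan2(R[1,0],R[0,0])).round(2),"res",np.linalg.norm(q-c-mm@R.T,axis=1).round(1))
    print((c+m[:4]@R.T).round(1).tolist())
E
```

```text
XL [556.4  44.1  85.4] gap 0.2 onplane top [556.1  44.1] side [556.4  43.3]
L [663.3  -2.   74.5] gap 1.5 onplane top [662.1  -2.1] side [660.7  -9.3]
M [ 566.8 -153.9   72.4] gap 1.2 onplane top [ 567.1 -153.6] side [ 565.9 -155.7]
S [ 665.5 -113.    67.5] gap 2.5 onplane top [ 666.6 -113. ] side [ 664.  -114.1]
pXL [ 455.3 -115.6   73.4] gap 0.7 onplane top [ 454.4 -115. ] side [ 455.6 -120.6]
pL [463.2  -7.8  66.7] gap 0.5 onplane top [462.3  -7.9] side [463.3 -14.4]
pM [563.1 -59.1  61.8] gap 0.6 onplane top [561.8 -58.9] side [562.6 -63.9]
wXL [ 508.8 -391.9   18. ] gap 0.8 onplane top [ 508.1 -391. ] side [ 509.1 -393. ]
wL [ 590.  -360.7   19. ] gap 2.0 onplane top [ 588.7 -360.2] side [ 590.9 -361.1]
wM [ 559.1 -278.    19.2] gap 1.6 onplane top [ 558.1 -277.8] side [ 559.8 -278.5]
wS [ 477.2 -309.2   20.3] gap 1.3 onplane top [ 476.6 -309.3] side [ 477.9 -308.8]
c1 [ 580.2 -327.7  148.8] gap 43.3 onplane top [ 644.4 -383.5] side [ 583.5 -225. ]
c2 [ 548.4 -430.2   88.8] gap 150.2 onplane top [ 482.5 -447.7] side [ 645.1 -388.7]
c3 [ 464.  -343.6 -178.8] gap 61.6 onplane top [ 421.2 -281.7] side [ 484.3 -447.9]
c4 [ 502.2 -242.6    6.5] gap 170.9 onplane top [ 583.3 -219.7] side [ 422.3 -287.4]
tri [ 528.7 -335.5] -133.47 res [22.4 26.9 32.4 30.  73.1 33.8 59.8 39.2]
[[530.4, -397.7], [590.9, -333.8], [527.1, -273.3], [466.5, -337.2]]
top [ 532.9 -333.9] -159.17 res [0.8 1.3 0.7 1.  2.4 0.7 2.2 0.8]
[[507.4, -390.6], [589.6, -359.3], [558.4, -277.1], [476.1, -308.4]]
side [ 534.1 -336.3] -83.57 res [75.8 75.6 76.8 78.1 31.5 28.7 31.2 32.1]
[[582.8, -375.1], [572.9, -287.7], [485.5, -297.5], [495.3, -385.0]]
```

Request:
step_arm:
  deltas: [46,36,0,-4.7,60,46,37,0,-4.7,60,46,37,0,-4.7,60,46,37,0,-4.7,60,46,37,0,-4.7,60,46,37,0,-4.7,60,46,37,0,-4.7,60,46,37,0,-4.7,60,46,37,0,-4.7,60,46,37,0,-4.7,60]

```text
time: 1.35
tool_pos: [664.6, -113.6, 226.2]
tcp_rot: [3.141, 0.001, -0.425]
contact_force: [0.5, -0.0, 0.3]
grip_width: 59.9
finger_force: 0.0
```

```bash
python3 - <<'E'
from h import *
o=get_obs();print(o["tool_pos"],o["tcp_rot"],o["time"])
P=camera_params("wrist");im=capture("wrist");import pickle;pickle.dump(P,open("w0.pkl","wb"))
cv2.imwrite("pics/w0.png",im[:,:,::-1])
R=cv2.Rodrigues(P["rvec"])[0];print("cam",-R.T@P["tvec"],"fwd",R[2],"right",R[0],P["mtx"][0,0])
for k,X in dict(S=(666,-113,68),M=(567,-154,74),L=(662.5,-2,80),XL=(556,44,86)).items(): print(k,proj("wrist",np.array([X,(X[0],X[1],0)],float),P).round().tolist())
E
```

```text
[ 664.56467206 -113.57807297  226.2422395 ] [ 3.14122392e+00  7.15741482e-04 -4.25167387e-01] 1.35
cam [ 737.20921548 -147.11512737  383.99664506] fwd [-0.27001985  0.12117989 -0.95519878] right [-4.11863151e-01 -9.11245338e-01  8.23513160e-04] 304.9153714581485
S [[317.0, 189.0], [317.0, 176.0]]
M [[387.0, 253.0], [375.0, 229.0]]
L [[225.0, 235.0], [242.0, 212.0]]
XL [[235.0, 328.0], [250.0, 288.0]]
```

View pics/w0.png

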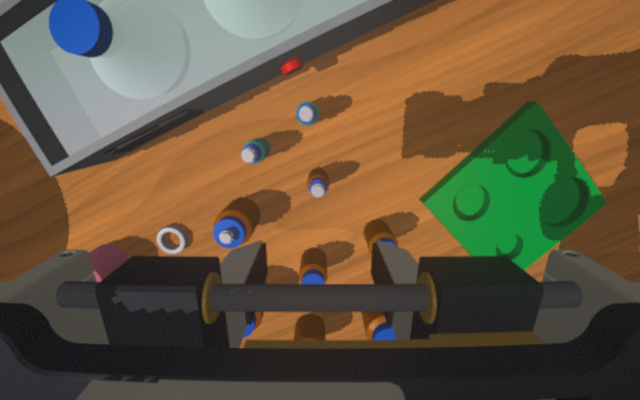

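Request:
step_arm:
  deltas: [1.5,0.5,-30,0,60,0,0,-30,0,60,0,0,-30,0,60,0,0,-30,0,60,0,0,-30,0,60,0,0,-25,0,60,0,0,-20,0,60,0,0,-17,0,60,0,0,0,0,60,0,0,0,0,20]

```text
time: 2.65
tool_pos: [665.4, -114.7, 15.5]
tcp_rot: [-3.142, -0.001, -0.422]
contact_force: [-0.9, -0.2, 0.3]
grip_width: 54.0
finger_force: 0.0
```

Request:
step_arm:
  deltas: [0,0,0,0,10,0,0,0,0,10,0,0,0,0,10,0,0,0,0,10,0,0,0,0,10,0,0,0,0,10,0,0,10,0,10,0,0,20,0,10,0,0,30,0,10,0,0,30,0,10]

```text
time: 3.9
tool_pos: [665.1, -114.6, 106.9]
tcp_rot: [3.142, -0.001, -0.423]
contact_force: [0.6, -1.3, 0.6]
grip_width: 24.8
finger_force: 30.0
```

Request:
step_arm:
  deltas: [-12,-12,20,0,10,-20,-21,0,0,10,-25,-26,0,0,10,-25,-26,0,0,10,-25,-26,0,0,10,-25,-26,0,0,10,-25,-26,0,0,10,-20,-20,0,0,10,-11,-11.5,0,0,10,0,0,0,0,10]

```text
time: 5.15
tool_pos: [476.1, -309.7, 125.1]
tcp_rot: [3.141, -0.0, -0.424]
contact_force: [0.1, 0.4, -1.0]
grip_width: 25.3
finger_force: 30.0
```

```bash
python3 - <<'E'
from h import *
o=get_obs();print(o["tool_pos"],o["tcp_rot"],o["time"])
P=camera_params("wrist");im=capture("wrist")
cv2.imwrite("pics/w1.png",im[:,:,::-1])
for k,c in dict(wXL=(508,-391.5),wL=(589.5,-360.5),wM=(558.7,-277.9),wS=(476.8,-309)).items(): print(k,proj("wrist",[[*c,20.]],P).round(1).tolist())
E
```

```text
[ 476.12650243 -309.73154086  125.05126915] [ 3.14148667e+00 -1.01233390e-04 -4.24401366e-01] 5.15
wXL [[390.4, 133.4]]
wL [[317.3, 54.3]]
wM [[243.4, 134.0]]
wS [[316.8, 204.0]]
```

View pics/w1.png

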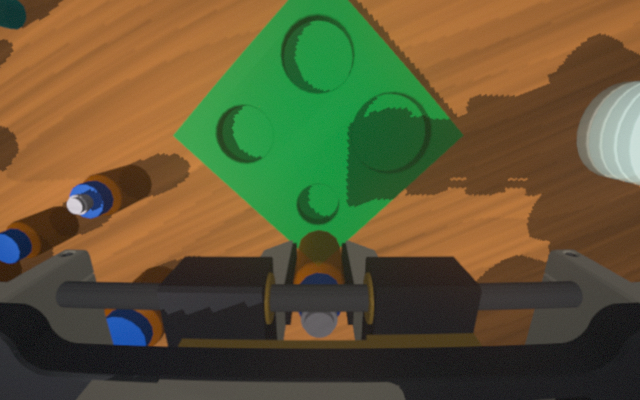

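Request:
step_arm:
  deltas: [0.7,0.7,-20,0,10,0,0,-25,0,10,0,0,-25,0,10,0,0,-12,0,10,0,0,-8,0,10,0,0,-6,0,10,0,0,-5,0,10,0,0,-4,0,10,0,0,-1,0,10,0,0,0,0,10]

```text
time: 6.45
tool_pos: [477.9, -308.6, 19.4]
tcp_rot: [3.141, -0.001, -0.423]
contact_force: [-1.1, 0.6, 4.8]
grip_width: 25.3
finger_force: 32.6
```

Request:
step_arm:
  deltas: [0,0,0,0,35,0,0,0,0,45,0,0,0,0,60,0,0,0,0,60,0,0,20,0,60,0,0,40,0,60,0,0,45,0,60,0,0,45,0,60,0,0,0,0,70,0,0,0,0,70]

```text
time: 7.7
tool_pos: [477.2, -308.0, 168.1]
tcp_rot: [-3.141, 0.001, -0.423]
contact_force: [0.7, 0.3, -0.3]
grip_width: 69.6
finger_force: 0.0
```

Request:
step_arm:
  deltas: [22,38,0,0,70,23,38,0,0,70,22,39,0,0,70,23,39,-10,0,70,0,0,-35,0,70,0,0,-40,0,70,0,0,-35,0,70,0,0,-20,0,70,0,0,-9,0,70,0,0,0,0,50]

```text
time: 8.95
tool_pos: [566.9, -154.1, 18.7]
tcp_rot: [3.141, 0.002, -0.423]
contact_force: [0.3, 0.4, 0.3]
grip_width: 63.9
finger_force: 0.0
```

Request:
step_arm:
  deltas: [0,0,0,0,20,0,0,0,0,20,0,0,0,0,20,0,0,0,0,20,0,0,0,0,20,0,0,0,0,20,0,0,10,0,20,0,0,25,0,20,0,0,35,0,20,0,0,35,0,20]

```text
time: 10.2
tool_pos: [567.3, -154.1, 125.8]
tcp_rot: [3.142, 0.001, -0.423]
contact_force: [0.4, -0.1, -0.5]
grip_width: 35.1
finger_force: 30.0
```

Request:
step_arm:
  deltas: [-1,-12,0,0,20,-1,-22,0,0,20,-2,-26,0,0,20,-2,-26,0,0,20,-2,-24,0,0,20,-0.5,-14,0,0,20,0,0,-15,0,20,0,0,-25,0,20,0,0,-20,0,20,0,0,0,0,20]

```text
time: 11.45
tool_pos: [557.8, -276.5, 62.1]
tcp_rot: [-3.141, 0.005, -0.421]
contact_force: [0.8, -0.1, -0.3]
grip_width: 35.4
finger_force: 30.0
```

Request:
step_arm:
  deltas: [0.9,-1,-8,0,20,0,0,-10,0,20,0,0,-8,0,20,0,0,-6,0,20,0,0,-5,0,20,0,0,-3,0,20,0,0,0,0,20,0,0,0,0,20,0,0,0,0,20,0,0,0,0,20]

```text
time: 12.7
tool_pos: [560.0, -279.3, 24.8]
tcp_rot: [3.141, -0.0, -0.422]
contact_force: [0.1, 0.2, -1.1]
grip_width: 35.5
finger_force: 30.0
```

Request:
step_arm:
  deltas: [-0.5,0.5,-1,0,20,0,0,-1,0,20,0,0,0,0,20,0,0,0,0,45,0,0,0,0,60,0,0,0,0,70,0,0,0,0,75,0,0,30,0,75,0,0,50,0,78,0,0,50,0,78]

```text
time: 13.95
tool_pos: [559.3, -278.7, 153.8]
tcp_rot: [-3.142, 0.001, -0.423]
contact_force: [0.0, -0.9, 0.1]
grip_width: 78.4
finger_force: 0.0
```

Request:
step_arm:
  deltas: [13,36,0,0,78,18,48,0,0,78,18,48,0,0,78,18,48,0,0,78,18,48,0,0,78,18,48,0,0,78,0,0,-10,0,78,0,0,-30,0,78,0,0,-30,0,78,0,0,0,0,78]

```text
time: 15.2
tool_pos: [660.3, -3.6, 79.8]
tcp_rot: [3.139, 0.006, -0.423]
contact_force: [0.0, 0.4, 0.1]
grip_width: 77.8
finger_force: 0.0
```

Request:
step_arm:
  deltas: [0,0,-25,0,78,0,0,-20,0,78,0,0,-13,0,78,0,0,0,0,78,0,0,0,0,30,0,0,0,0,30,0,0,0,0,30,0,0,0,0,30,0,0,0,0,30,0,0,0,0,30]

```text
time: 16.45
tool_pos: [662.7, -2.8, 25.1]
tcp_rot: [-3.141, -0.0, -0.422]
contact_force: [0.7, 0.7, 3.4]
grip_width: 45.1
finger_force: 30.0
```

Request:
step_arm:
  deltas: [0,0,10,0,30,0,0,25,0,30,0,0,35,0,30,0,0,30,0,30,-3,-15,10,0,30,-6,-29,0,0,30,-8,-37,0,0,30,-8,-40,0,0,30,-8,-40,0,0,30,-8,-40,0,0,30]

```text
time: 17.7
tool_pos: [620.0, -205.9, 133.5]
tcp_rot: [3.141, 0.002, -0.423]
contact_force: [1.0, 0.9, -2.8]
grip_width: 45.5
finger_force: 30.0
```

Request:
step_arm:
  deltas: [-8,-40,0,0,30,-8,-40,0,0,30,-8,-38,0,0,30,-5,-25,0,0,30,-3,-13.5,0,0,30,0,0,-15,0,30,0,0,-25,0,30,0,0,-25,0,30,0,0,0,0,30,0,0,0,0,30]

```text
time: 18.95
tool_pos: [590.2, -359.6, 70.3]
tcp_rot: [3.141, -0.001, -0.421]
contact_force: [-0.3, 0.3, -0.5]
grip_width: 45.0
finger_force: 30.0
```

Target TCP z is about 29 (25.1 + 4).

Request:
step_arm:
  deltas: [-0.5,-0.7,-8,0,30,0,0,-10,0,30,0,0,-8,0,30,0,0,-6,0,30,0,0,-5,0,30,0,0,-3,0,30,0,0,-1,0,30,0,0,0,0,30,0,0,0,0,30,0,0,0,0,30]

```text
time: 20.2
tool_pos: [589.1, -361.1, 29.1]
tcp_rot: [3.141, -0.0, -0.423]
contact_force: [-0.8, 1.0, 1.7]
grip_width: 45.2
finger_force: 30.0
```

Request:
step_arm:
  deltas: [0,0,-0.5,0,30,0,0,0,0,50,0,0,0,0,65,0,0,0,0,78,0,0,0,0,78,0,0,20,0,78,0,0,35,0,78,0,0,40,0,88,0,0,40,0,88,0,0,0,0,88]

```text
time: 21.45
tool_pos: [590.9, -362.4, 169.5]
tcp_rot: [3.139, -0.01, -0.422]
contact_force: [-0.2, -0.0, -0.1]
grip_width: 88.1
finger_force: 0.0
```

Request:
step_arm:
  deltas: [-2,28,0,0,88,-4,45,0,0,88,-4,50,0,0,88,-4,50,0,0,88,-4,50,0,0,88,-4,50,0,0,88,-4,50,0,0,88,-4,45,0,0,88,-3,37,0,0,88,0,0,0,0,88]

```text
time: 22.7
tool_pos: [555.4, 46.4, 163.4]
tcp_rot: [-3.141, 0.0, -0.419]
contact_force: [0.3, -0.2, 0.5]
grip_width: 87.7
finger_force: 0.0
```

```bash
python3 - <<'E'
from h import *
P=camera_params("wrist");im=capture("wrist");cv2.imwrite("pics/w2.png",im[:,:,::-1])
print(get_obs()["tool_pos"],proj("wrist",[[556.3,44,90.],[556.3,44,78]],P).round(1).tolist())
cv2.imwrite("pics/t2.png",cv2.resize(capture("top")[100:280,230:520,::-1],None,fx=2.7,fy=2.7,interpolation=2))
E
```

```text
[555.70931364  44.84854579 163.37836226] [[320.0, 213.6], [320.0, 209.0]]
```

View pics/w2.png

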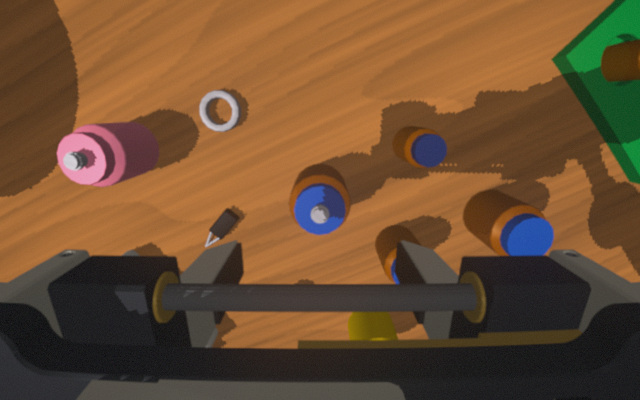

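View pics/t2.png

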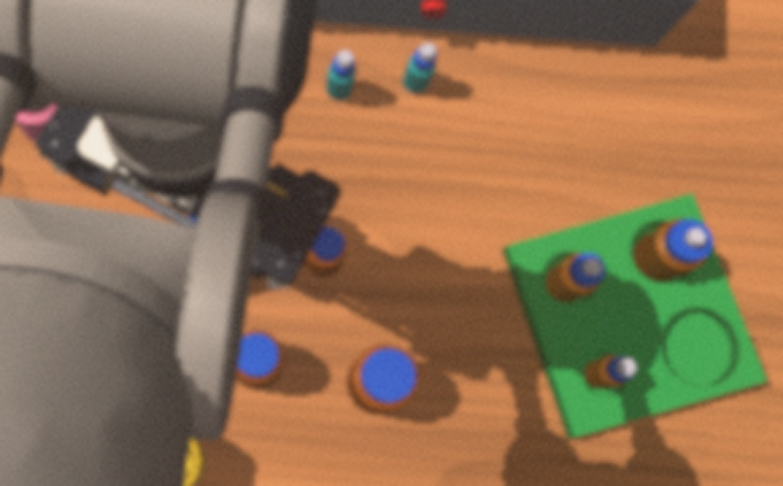

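Request:
step_arm:
  deltas: [0.5,-0.7,-15,0,88,0,0,-30,0,88,0,0,-35,0,88,0,0,-25,0,88,0,0,-18,0,88,0,0,-11,0,88,0,0,0,0,88,0,0,0,0,40,0,0,0,0,40,0,0,0,0,40]

```text
time: 24.05
tool_pos: [556.8, 43.3, 29.8]
tcp_rot: [-3.141, -0.001, -0.422]
contact_force: [0.0, -0.6, -0.6]
grip_width: 62.8
finger_force: 0.0
```

Request:
step_arm:
  deltas: [0,0,0,0,40,0,0,0,0,40,0,0,0,0,40,0,0,0,0,40,0,0,10,0,40,0,0,25,0,40,0,0,35,0,40,0,0,35,0,40,0,0,10,0,40,0,0,0,0,40]

```text
time: 25.3
tool_pos: [556.2, 43.2, 144.0]
tcp_rot: [3.141, 0.0, -0.423]
contact_force: [0.3, 1.0, -2.1]
grip_width: 55.3
finger_force: 30.0
```

Request:
step_arm:
  deltas: [-2,-15,0,0,40,-3,-28,0,0,40,-4,-38,0,0,40,-5,-42,0,0,40,-5,-42,0,0,40,-5,-42,0,0,40,-5,-42,0,0,40,-5,-42,0,0,40,-5,-42,0,0,40,-4,-40,0,0,40]

```text
time: 26.55
tool_pos: [511.8, -331.6, 142.4]
tcp_rot: [-3.141, 0.003, -0.423]
contact_force: [0.6, 0.9, -2.0]
grip_width: 55.7
finger_force: 30.0
```

Request:
step_arm:
  deltas: [-3,-32,0,0,40,-2,-20,0,0,40,-0.5,-9.5,0,0,40,0,0,0,0,40,0,0,-15,0,40,0,0,-25,0,40,0,0,-25,0,40,0,0,0,0,40,0,0,0,0,40,0,0,0,0,40]

```text
time: 27.8
tool_pos: [508.6, -391.5, 80.5]
tcp_rot: [3.141, -0.002, -0.422]
contact_force: [-0.4, 0.2, -1.1]
grip_width: 55.2
finger_force: 30.0
```

Target TCP z is about 33.5.

Request:
step_arm:
  deltas: [-0.5,0,-10,0,40,0,0,-12,0,40,0,0,-8,0,40,0,0,-6,0,40,0,0,-5,0,40,0,0,-4,0,40,0,0,-1.5,0,40,0,0,0,0,40,0,0,0,0,40,0,0,0,0,40]

```text
time: 29.05
tool_pos: [507.6, -391.3, 33.7]
tcp_rot: [3.141, -0.001, -0.422]
contact_force: [-2.1, 1.5, 5.9]
grip_width: 55.2
finger_force: 30.0
```

Request:
step_arm:
  deltas: [0,0,0,0,60,0,0,0,0,70,0,0,0,0,80,0,0,0,0,88,0,0,0,0,88,0,0,20,0,88,0,0,40,0,88,0,0,45,0,88,0,0,45,0,88,0,0,0,0,88]

```text
time: 30.3
tool_pos: [509.1, -392.7, 187.3]
tcp_rot: [3.138, -0.008, -0.422]
contact_force: [1.2, 0.0, -0.2]
grip_width: 87.8
finger_force: 0.0
```

Request:
step_arm:
  deltas: [-30,-9,3,0,88,-40,-12,3,0,88,-40,-12,3,0,88,-40,-12,3,0,88,-40,-12,3,0,88,-40,-12,3,0,88,-40,-12,3,0,88,-30,-9,3,0,88,0,0,0,0,88,0,0,0,0,88]

```text
time: 31.55
tool_pos: [207.8, -480.7, 206.0]
tcp_rot: [-3.14, 0.001, -0.423]
contact_force: [-0.0, 0.1, 0.1]
grip_width: 87.7
finger_force: 0.0
```

```bash
python3 - <<'E'
from h import *
a=cv2.resize(capture("top")[100:280,230:520,::-1],None,fx=1.7,fy=1.7,interpolation=2)
b=cv2.resize(capture("side")[160:400,180:440,::-1],None,fx=1.15,fy=1.15)
c=np.zeros((max(a.shape[0],b.shape[0]),a.shape[1]+b.shape[1],3),np.uint8);c[:a.shape[0],:a.shape[1]]=a;c[:b.shape[0],a.shape[1]:]=b
cv2.imwrite("pics/end.png",c);print(c.shape)
f=cv2.cvtColor(np.ascontiguousarray(capture("top")[:,:,::-1]),cv2.COLOR_BGR2HSV)
m=cv2.inRange(f,(105,110,60),(128,255,255));k,_,st,ce=cv2.connectedComponentsWithStats(m[100:280,230:520])
print([((ce[i]+[230,100]).round(1).tolist(),int(st[i][4])) for i in range(1,k) if st[i][4]>15])
for w,c,h in (("XL",(508,-391.5),82),("L",(589.5,-360.5),76),("M",(558.7,-277.9),70),("S",(476.8,-309),64)):print(w,proj("top",[[*c,h]]).round(1))
E
```

```text
(306, 792, 3)
[([483.6, 189.6], 125), ([351.1, 190.1], 92), ([445.8, 200.6], 57), ([499.7, 225.9], 240), ([324.6, 231.2], 170), ([373.4, 238.7], 269), ([457.4, 237.2], 20)]
XL [[501.7 224.7]]
L [[485.8 188. ]]
M [[447.7 198.9]]
S [[460.5 236.6]]
```

View pics/end.png

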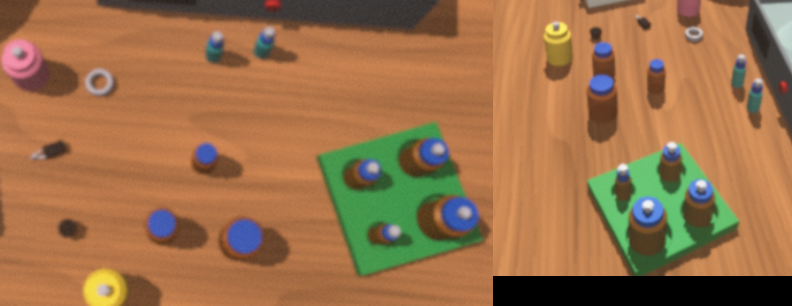

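All four spouted bottles stand upright in their matching wells. The plain caps are at the same pixels as at the start, and the robot is clear.

```bash
python3 -c "
from plant import *
print(close_job())"
```

```text
the job is handed in; nothing more can be done
None
```

The four spouted bottles stand upright in their matching wells, the plain-capped bottles have not moved, and I handed the job in at about 32 s on the robot's clock; no verdict came back.

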